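# Aim the inspection mirror at the tooling ball

### The arm

A 7-joint arm with a two-finger parallel gripper is mounted at the origin on a cart in front of the work surface, level with it; the furniture and walls round the work are solid. World frame = base frame: x ahead of the robot, y to its left, z up, the work surface at z = 0. Lengths are in m, angles in rad, forces in N, time in s.
With the tool pointing down it reaches from about 0.425 to 0.875 m from the base axis. Payload 4.7 kg.
Tool frame: the origin (TCP) lies midway between the tips of the shut fingers; the grasp point (between the pads) lies 19 mm behind it; x points along the fingers, y is the direction in which the jaws open and shut, and the axes are right-handed (so a half turn about x gives the same grasp; the last joint's range is limited). The gripper opens to 87 mm and grips with 3 to 60 N. Pads are 19 mm wide; open, the fingers measure 117 mm over their backs; the gripper's body (75 mm by 190 mm) begins 51 mm behind the grasp point.
Start: joints at [1.298, 0.321, -0.07, 1.45, 0.023, 1.371, -0.057], TCP at [0.184, -0.623, 0.223] pointing down, gripper open.
Joint ranges: [-2.86, 2.86], [-0.3, 2.09], [-1.38, 1.24], [0.06, 2.45], [-1.56, 4.7], [0.09, 2.05], [-2.69, 2.69]. Speed limits (rad/s): [2.57, 2.57, 3.14, 3.14, 3.14, 3.14, 3.14].

### API

Orientations are given as a rotation vector (axis times angle).
In Python, from bench import ctrl gives the robot as it stands. The module is installed in compiled form; this text tells all that it offers.
- The arm moves only by the tool servo_tool, never from a script. Its arguments are lists of equal length, an entry for each row: "dp": the shift along the tool's x, y, z in units of 25 mm (1.0 is 25 mm), a list of three; "yaw": the turn about the tool's x in units of 6 degrees (1.0 is 6 degrees). A call has exactly 5 rows; each row shifts and turns the commanded pose from where the row before left it, along the tool's axes as they then stand; what a row does not reach is not made up. A row lasts 1/10 s, in which the tool goes at most 50 mm and 8.59 degrees, less where a joint would pass 70% of its speed; a pose out of reach is approached as far as the arm can. A call is refused whole if a number of a shift passes 1 or a number of a turn 1, either way. A call with a gripper value outside its range is refused whole. "fingers" is the opening, from 0 (shut) to 1 (fully open), set as the call begins (left out, the last holds). The fingers move at their own pace and stop on an object; "grip_force" is the grip in N (left out, the last holds). Time passes only in rows, so rows that do not move let the fingers close, or fill a call up. It gives the time, the measured TCP pose, the force and the opening at its end, in the units of the state.
- ctrl.get_state(): the state, without advancing time (a new reading comes with each control period).
- ctrl.get_image(name): name is "scene" or "top" or "wrist"; returns (picture, depth): 420x560x3 uint8, red, green, blue; 420x560 float32, m along the optical axis (not along the pixel's ray), 0 where there is no reading.
- ctrl.camera_info(name): a dict with "fx", "fy", "cx", "cy" (pixels), "extrinsics" (4x4, takes a point from world to camera coordinates); the wrist camera has in their place "hand_eye" (4x4, takes a point from camera to tool coordinates, whose origin is the TCP and whose axes are the tool frame's). Camera axes: x right, y down, z forward; pixel columns grow to the right and rows downward; lengths in m; the calibration is good to about 2 mm. A picture is of the moment at which its call begins: read the wrist's pose just before it. camera_info takes no time and is no camera call.
- ctrl.close_job(): hands the job in, once; it reports no verdict.
Trained networks look in the newest picture that a camera, given by its name, has taken for a name from the list of things; names that differ only in an ending like _2 or _b are one class to them, and where a whole thing is asked for, a point or a joint stands for the part that bears it (a point fixed in the world has none). Each returns a list of dicts, best first, with "score" (0 to 1); they miss things now and then, are a little off and sometimes report something else, mostly with a low value. They report only what shows in the picture. A call takes as long as a camera call. They do not tell look-alikes from the thing itself.
- ctrl.search_frame(camera, label): "extent" ([left, top, right, bottom] in pixels, round what is visible of it).
- ctrl.cut_out(camera, label): "region" (420x560 bool, what is visible of it) and "extent" ([left, top, right, bottom] in pixels, round what is visible of it).
The state is a dict: "time": time; "joint_positions": joint angles; "qd": joint speeds; "joint_torque": joint torques, N m; "position": TCP position; "tool_rot": TCP orientation; "ft_force": force on the tool from outside, world axes, zero at the start; "torque": the same for the moment, N m; "grip_width": opening from 0.0 (shut) to 1.0 (fully open).
Only numpy, scipy, OpenCV 4.12 (cv2) and the standard library are available. Lean on these libraries where they do the work, as an engineer would, in place of code of your own. Each camera call takes 0.05 s, during which the arm holds its last target.

### The job

On the camera station, turn the black clamp knob anticlockwise (seen from above) to its stop, so that its keeper swings off the flange and frees the sliding mirror head. Then take the mirror head by the fin on top, raise it and turn it until the mirror looks straight at the ball on the ball-topped reference stand, so that the upward-looking camera sees the ball reflected in the middle of the mirror (mirror centre level with the ball and facing it; not the stand with the pointed tip). Finish holding the head still at that height and angle, as it sinks when let go, and leave the reference stands, tin, plug gauge and loose ring where they are.

Things in the scene. Friction and masses are not known exactly. Their poses are not given: they have to be found in the camera images.
- station: Fixed camera station: grey base plate 110 x 250 x 14 mm, with an upright camera barrel (40 mm wide) whose lens looks straight up. Origin: on the barrel axis at bench height; z up. The plate runs from y = -193 to +57 mm. The clamp's turning axis is at (0, -140) mm in this frame.
- clamp_grip (a point): Middle of the grip bar of the black clamp knob, on its vertical axis, 80 mm above the bench. Bar 36 mm long (point's x), 13 thick (its y), from 19 mm below to 15 mm above the point; under it a disc 38 mm wide. A steel keeper 24 mm wide reaches 112 mm from the axis along the point's +y, 28 to 37 mm above the bench; at the start it lies 2.5 mm over the sleeve's 76 mm flange and blocks it.
- clamp (a joint): Turn of the clamp knob, rad: 0 keeper over the middle of the flange, grows anticlockwise seen from above, stop at 1.2; the flange is clear from about 0.4. It stays where left; friction about 0.06 N m.
- head_grip (a point): Centre of the grip fin on top of the mirror head, on the barrel axis. The fin is 36 mm long (this point's x, the direction in which the mirror looks), 12 mm thick (its y), 44 mm high: it reaches 19 mm above this point and 25 mm below, down to a round cap 58 mm wide. The point rides 52 mm above the mirror's centre; 195 mm above the bench when the head is fully down.
- mirror (a point): Centre of the mirror (41 mm wide, 45 degrees) in the head, on the barrel axis, 143 mm above the bench when fully down. The point's +x is level and is the direction in which the camera looks by way of the mirror; +z is up. The open side of the head is the +x side.
- sleeve (a joint): Height of the sleeve that carries the mirror head, m above its lowest position, 0 to 0.08. Sleeve and head weigh about 0.28 kg (they vary); released, they slide down.
- mirror_head (a joint): Turn of the mirror head on the sleeve, rad, anticlockwise positive seen from above, -2.2 to 2.2; 0 when the point mirror's x is along the station's x. Friction about 0.02 N m. It can be turned whether clamped or free.
- ball (a point): Centre of the steel ball, 24 mm wide, on top of the slim rod of the ball-topped reference stand: the thing to be seen. 168 to 204 mm above the bench, so 25 to 61 mm above the mirror's lowest position. Round steel base 60 mm wide, fixed.
- point (a point): Tip region of the other reference stand (point 16 mm above this point): same base and post, but a cone point 20 mm wide in place of the ball, 194 mm high. Fixed. Not to be aimed at.
- grease_tin: Flat round tin, 70 mm wide, 31 mm high, loose bystander; origin under its centre.
- plug_gauge: Double-ended plug gauge lying on the bench, 108 x 39 x 39 mm, loose bystander; origin under its centre.
- loose_ring: Plated ring with an ear lying flat, 70 x 62 x 9 mm, loose bystander; origin under its centre.
Mind the look-alikes: they are no part of the job. Leave any red look-alike of the part that bears ball alone.

How it is judged:
By the outcome, as a careful person would: the job done as asked, in the order asked, and still so for the second after the job is handed in, while the arm keeps its last pose, push and grip.
It also fails if it takes over 51 s, if anything falls off the work surface, if the arm or the gripper's body presses on something with over 40 N, if the wrist force passes 120 N, or if a joint passes its speed limit or range.

## Working session

There is one attempt and no reset: what is moved stays moved. The work goes in short steps, Python scripts to look and compute and a tool call to move; the robot and the scene stay as the last step left them, time stands still between calls to the robot, and variables do not carry over. Pictures are saved under pics/ and viewed, and the job is handed in when it is done.

Besides the shell and the picture viewer there is one more tool, called after ">>>" by a JSON object that holds its "name" and its "arguments". servo_tool: Moves the arm, as the interface text tells. Its arguments: {"type":"object","properties":{"dp":{"type":"array","items":{"type":"array","items":{"type":"number"}}},"yaw":{"type":"array","items":{"type":"number"}},"fingers":{"type":"number"},"grip_force":{"type":"number"}},"required":["dp","yaw"]}

```bash
mkdir -p pics; cat > h.py <<'E'
import numpy as np, cv2
from bench import ctrl
from scipy.spatial.transform import Rotation as R
def save(n,p): cv2.imwrite(f'pics/{n}.png',cv2.cvtColor(p,cv2.COLOR_RGB2BGR))
def w2c(name):
    c=ctrl.camera_info(name)
    if 'extrinsics' in c: return c,np.array(c['extrinsics'])
    s=ctrl.get_state(); T=np.eye(4); T[:3,:3]=R.from_rotvec(s['tool_rot']).as_matrix(); T[:3,3]=s['position']
    return c,np.linalg.inv(T@np.array(c['hand_eye']))
def cloud(name,d):
    c,E=w2c(name); v,u=np.mgrid[:420,:560]
    P=np.stack([(u-c['cx'])/c['fx']*d,(v-c['cy'])/c['fy']*d,d,np.ones_like(d)],-1)
    return (P@np.linalg.inv(E).T)[...,:3]
def proj(name,p):
    c,E=w2c(name); q=E@np.append(p,1); return c['fx']*q[0]/q[2]+c['cx'],c['fy']*q[1]/q[2]+c['cy']
E
python3 - <<'E'
from h import *
s=ctrl.get_state(); print(s)
for n in ['scene','top','wrist']:
    p,d=ctrl.get_image(n); save(n+'0',p); np.save(n+'0.npy',d); 
    X=cloud(n,d); np.save(n+'X0.npy',X)
    print(n,ctrl.camera_info(n))
E
```

```text
{'time': 0.0, 'joint_positions': array([ 1.29812751,  0.32177328, -0.07008799,  1.45166696,  0.02264215,
        1.37081577, -0.05689356]), 'qd': array([-7.71360298e-04,  1.32657321e-03,  9.21842935e-04, -3.47657031e-04,
        4.75131652e-05,  6.86973970e-04, -9.13831909e-04]), 'joint_torque': array([-7.59193881e-04, -4.91289139e+01, -4.04056907e-01, -3.12527740e+01,
       -6.39858632e-02,  4.37482435e-02,  1.63453824e-04]), 'position': array([ 0.18363719, -0.62294077,  0.22149789]), 'tool_rot': array([ 2.06788435,  0.3005779 , -2.06873293]), 'ft_force': array([ 0.13961086, -0.3441236 ,  0.23620115]), 'torque': array([ 0.04351008,  0.05033587, -0.01249813]), 'grip_width': 0.9990514961891384}
scene {'fx': 430.4615115244791, 'fy': 430.4615115244791, 'cx': 277.22418843918, 'cy': 210.1041259821744, 'extrinsics': array([[-0.80212274, -0.59715313, -0.00269313,  0.48879042],
       [-0.35054877,  0.47451424, -0.80743532,  0.26611068],
       [ 0.48344046, -0.64671816, -0.58994995,  0.99695557],
       [ 0.        ,  0.        ,  0.        ,  1.        ]])}
top {'fx': 499.2579923524881, 'fy': 499.2579923524881, 'cx': 283.1891836966636, 'cy': 215.44501689042676, 'extrinsics': array([[ 0.0051008 , -0.99963518,  0.02652324,  0.05017624],
       [-0.99833644, -0.00661389, -0.05727661,  0.56116428],
       [ 0.05743114, -0.02618696, -0.99800597,  1.38373686],
       [ 0.        ,  0.        ,  0.        ,  1.        ]])}
wrist {'fx': 302.8798762697816, 'fy': 302.8798762697816, 'cx': 272.82525715097677, 'cy': 211.03743460430044, 'hand_eye': array([[-8.76928646e-04, -2.58241277e-01,  9.66080056e-01,
        -1.62259023e-01],
       [ 9.99999615e-01, -2.32320245e-04,  8.45616911e-04,
        -1.57256545e-03],
       [ 6.06676355e-06,  9.66080426e-01,  2.58241382e-01,
        -7.16369954e-02],
       [ 0.00000000e+00,  0.00000000e+00,  0.00000000e+00,
         1.00000000e+00]])}
```

View pics/scene0.png

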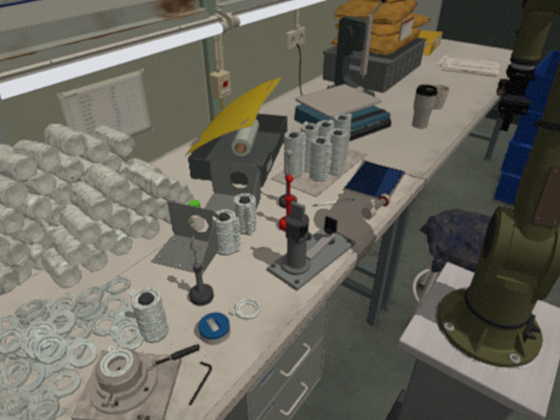

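View pics/top0.png

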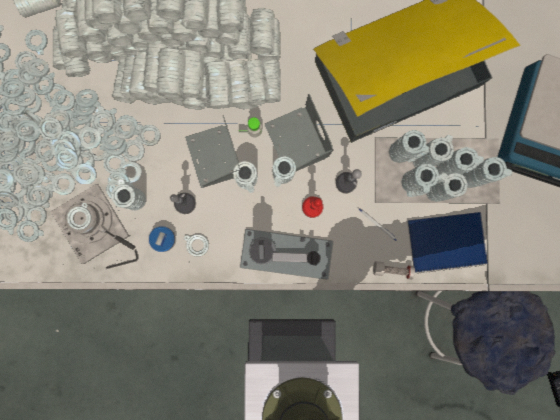

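```bash
python3 - <<'E'
from h import *
for n in ['top','scene']:
    for l in ['clamp_grip','head_grip','mirror','ball','point','station','clamp','sleeve','mirror_head']:
        for r in ctrl.search_frame(n,l)[:3]: print(n,l,round(r['score'],2),np.round(r['extent']))
E
```

```text
top clamp_grip 0.66 [273. 249. 321. 262.]
top head_grip 0.57 [251. 236. 275. 264.]
top mirror 0.91 [251. 242. 275. 262.]
top ball 0.48 [354. 168. 360. 180.]
top ball 0.39 [314. 193. 324. 208.]
top point 0.84 [172. 190. 196. 214.]
top station 0.72 [242. 232. 335. 278.]
top clamp 0.86 [270. 254. 323. 266.]
top sleeve 0.69 [249. 240. 278. 266.]
top mirror_head 0.78 [248. 240. 274. 263.]
scene clamp_grip 0.89 [308. 216. 337. 258.]
scene head_grip 0.66 [286. 201. 308. 244.]
scene mirror 0.71 [288. 200. 311. 244.]
scene ball 0.66 [285. 153. 295. 171.]
scene ball 0.57 [286. 175. 291. 198.]
scene point 0.62 [190. 237. 218. 309.]
scene point 0.35 [234. 299. 260. 322.]
scene station 0.95 [267. 205. 355. 293.]
scene station 0.46 [287. 202. 311. 244.]
scene clamp 0.64 [304. 217. 342. 261.]
scene sleeve 0.73 [283. 205. 310. 274.]
scene mirror_head 0.95 [284. 202. 311. 242.]
```

```bash
python3 - <<'E'
from h import *
a=cv2.imread('pics/scene0.png'); b=cv2.imread('pics/top0.png')
cv2.imwrite('pics/z1.png',cv2.resize(a[140:320,170:370],None,fx=4,fy=3.3,interpolation=cv2.INTER_CUBIC)[:600,:800])
cv2.imwrite('pics/z2.png',cv2.resize(b[140:290,160:360],None,fx=4,fy=4,interpolation=cv2.INTER_CUBIC))
E
```

```text
(no output)
```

View pics/z1.png

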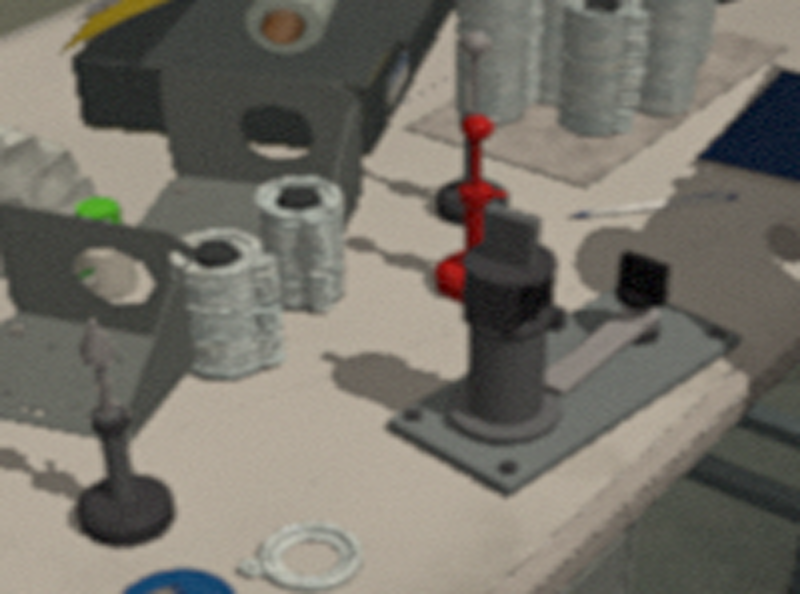

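View pics/z2.png

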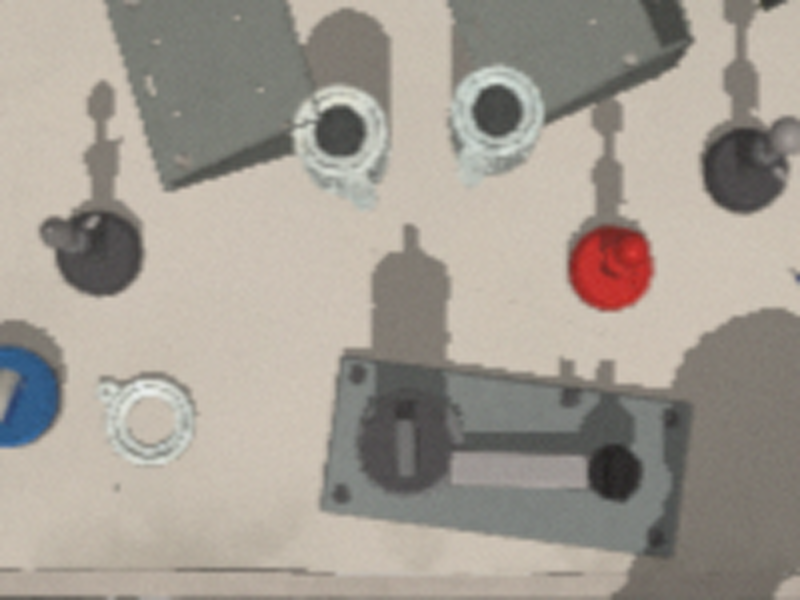

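View pics/wrist0.png

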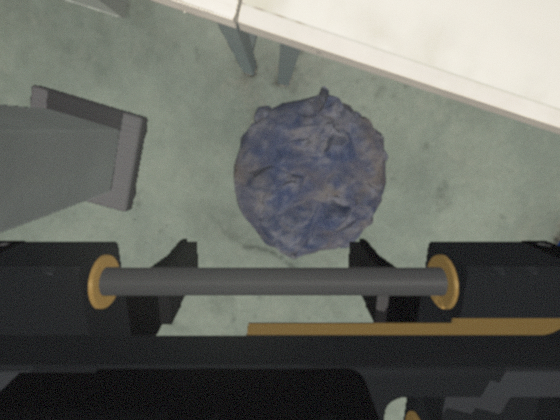

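```bash
python3 - <<'E'
from h import *
T=np.load('topX0.npy');S=np.load('sceneX0.npy')
dt=np.load('top0.npy')
print('top ball patch');
for v in range(168,182,2): print(v,[tuple(np.round(T[v,u]*1000).astype(int)) for u in range(350,364,2)])
# scene ball at zoom (478,42)->u=170+478/4, v=140+42/3.3
for v in range(148,158,1): print(v,[tuple(np.round(S[v,u]*1000).astype(int)) for u in range(286,294,1)])
# points high near station
for n,X in (('T',T),('S',S)):
    m=(X[...,0]>0.3)&(X[...,0]<0.75)&(X[...,1]>-.35)&(X[...,1]<.2)
    P=X[m]
    for lo,hi in ((.2,.23),(.165,.178),(.085,.1),(.03,.042)):
        q=P[(P[:,2]>lo)&(P[:,2]<hi)]
        np.set_printoptions(precision=3,suppress=True)
        print(n,lo,len(q)); 
        # cluster
        if len(q):
            from scipy.cluster.hierarchy import fclusterdata
            if len(q)<3000 and len(q)>1:
                c=fclusterdata(q,0.012,'distance')
                for k in set(c):
                    if (c==k).sum()>3: print('  ',(c==k).sum(),q[c==k].min(0),q[c==k].max(0),q[c==k].mean(0))
E
```

```text
top ball patch
168 [(np.int64(699), np.int64(-137), np.int64(-1)), (np.int64(700), np.int64(-144), np.int64(-4)), (np.int64(699), np.int64(-149), np.int64(-2)), (np.int64(700), np.int64(-155), np.int64(-3)), (np.int64(700), np.int64(-161), np.int64(-3)), (np.int64(699), np.int64(-166), np.int64(1)), (np.int64(700), np.int64(-173), np.int64(-4))]
170 [(np.int64(694), np.int64(-138), np.int64(-3)), (np.int64(694), np.int64(-144), np.int64(-6)), (np.int64(665), np.int64(-117), np.int64(190)), (np.int64(664), np.int64(-121), np.int64(191)), (np.int64(664), np.int64(-126), np.int64(193)), (np.int64(693), np.int64(-166), np.int64(0)), (np.int64(694), np.int64(-173), np.int64(-5))]
172 [(np.int64(688), np.int64(-138), np.int64(-7)), (np.int64(688), np.int64(-143), np.int64(-2)), (np.int64(660), np.int64(-117), np.int64(191)), (np.int64(481), np.int64(90), np.int64(1412)), (np.int64(659), np.int64(-126), np.int64(193)), (np.int64(659), np.int64(-131), np.int64(194)), (np.int64(687), np.int64(-171), np.int64(2))]
174 [(np.int64(667), np.int64(-120), np.int64(106)), (np.int64(655), np.int64(-1
[... 8823 characters left out ...]
   57 [ 0.619 -0.306  0.03 ] [ 0.68  -0.276  0.041] [ 0.646 -0.287  0.036]
   62 [ 0.705 -0.322  0.03 ] [ 0.737 -0.244  0.042] [ 0.72  -0.277  0.035]
   13 [ 0.489 -0.002  0.03 ] [0.499 0.008 0.037] [0.494 0.004 0.034]
   273 [ 0.431 -0.036  0.03 ] [0.458 0.089 0.041] [0.444 0.03  0.035]
   64 [0.437 0.109 0.03 ] [0.478 0.141 0.042] [0.452 0.13  0.036]
   9 [ 0.717 -0.066  0.031] [ 0.727 -0.043  0.041] [ 0.722 -0.055  0.037]
   6 [ 0.704 -0.032  0.035] [ 0.712 -0.018  0.041] [ 0.708 -0.025  0.038]
   46 [0.644 0.045 0.03 ] [0.679 0.089 0.042] [0.66  0.074 0.036]
   47 [0.708 0.183 0.03 ] [0.749 0.2   0.042] [0.729 0.192 0.036]
   81 [0.627 0.144 0.03 ] [0.671 0.198 0.042] [0.646 0.173 0.036]
```

```bash
python3 - <<'E'
from h import *
np.set_printoptions(precision=4,suppress=True)
s=ctrl.get_state(); M=R.from_rotvec(s['tool_rot']).as_matrix(); print(M, s['time'])
T=np.load('topX0.npy').reshape(-1,3);S=np.load('sceneX0.npy').reshape(-1,3)
def pca(P):
    r=cv2.minAreaRect((P[:,:2]*1000).astype(np.float32)); w,v=np.linalg.eigh(np.cov(P[:,:2].T)); v=v[:,1]; return P.mean(0),np.degrees(np.arctan2(v[1],v[0])),r
for X in (T,S):
    f=lambda c,r,lo,hi:X[(np.hypot(X[:,0]-c[0],X[:,1]-c[1])<r)&(X[:,2]>lo)&(X[:,2]<hi)]
    print('fin',pca(f((.462,.111),.03,.207 if X is T else .203,.22)))
    print('bar',pca(f((.4445,-.0275),.025,.088,.1)))
    k=X[(X[:,0]>.425)&(X[:,0]<.465)&(X[:,1]>0)&(X[:,1]<.065)&(X[:,2]>.03)&(X[:,2]<.042)]
    print('keeper',len(k),pca(k))
    from scipy.optimize import least_squares
    b=f((.655,-.12),.02,.172,.2)
    r=least_squares(lambda c:np.linalg.norm(b-c,axis=1)-.012,[.655,-.12,.183],loss='soft_l1',f_scale=.002); print('ball',len(b),r.x,r.cost)
    pl=X[(X[:,0]>.3)&(X[:,0]<.6)&(X[:,1]>-.15)&(X[:,1]<.2)&(X[:,2]>.01)&(X[:,2]<.019)]
    print('plate',len(pl),pca(pl))
E
```

```text
[[-0.      0.2829 -0.9592]
 [-0.0001 -0.9592 -0.2829]
 [-1.      0.0001  0.0001]] 1.05
fin (array([0.462 , 0.1113, 0.2123]), np.float64(-179.46826659295184), ((461.4623107910156, 111.34493255615234), (33.60269546508789, 9.648422241210938), 0.45453932881355286))
bar (array([ 0.4446, -0.0268,  0.0926]), np.float64(178.49915450054505), ((444.40399169921875, -27.438396453857422), (13.055182456970215, 31.984161376953125), 88.45787811279297))
keeper 198 (array([0.4453, 0.0332, 0.0355]), np.float64(89.69393906663373), ((445.3731994628906, 33.14741897583008), (22.13612174987793, 63.682857513427734), 0.1939975768327713))
ball 73 [ 0.6564 -0.1242  0.1836] 5.104980036524033e-05
plate 2007 (array([0.4557, 0.0327, 0.0137]), np.float64(84.09804819139887), ((494.51123046875, 38.1146240234375), (249.14056396484375, 221.50796508789062), 82.27029418945312))
fin (array([0.4611, 0.1171, 0.2101]), np.float64(-175.28568605440933), ((461.8032531738281, 116.08367919921875), (36.0089111328125, 12.867901802062988), 3.4420852661132812))
bar (array([ 0.4429, -0.0221,  0.0922]), np.float64(179.8525786441774), ((443.5739440917969, -22.361242294311523), (34.4993896484375, 14.124445915222168), 2.614603042602539))
keeper 149 (array([0.444, 0.032, 0.035]), np.float64(87.5905816307003), ((445.3733215332031, 32.23134231567383), (63.463226318359375, 25.759584426879883), 89.01172637939453))
ball 51 [ 0.6577 -0.1211  0.1832] 5.536657787081164e-05
plate 1405 (array([0.4429, 0.0565, 0.0131]), np.float64(81.56942021204742), ((499.8676452636719, 43.00774383544922), (251.80966186523438, 205.46971130371094), 82.97062683105469))
```

```bash
cat >> h.py <<'E'
def plan(p0,a0,wps):
    """a: tool y azimuth deg; wps: list of (pos, az, nrows). prints rows"""
    p=np.array(p0,float);a=a0
    for q,b,n in wps:
        for i in range(n):
            k=n-i; d=(np.array(q)-p)/k; da=(b-a)/k
            c,s=np.cos(np.radians(a)),np.sin(np.radians(a)); y=np.array([c,s,0]); x=np.array([0,0,-1.]); z=np.cross(x,y)
            r=np.round(np.array([d@x,d@y,d@z])/.025,2); t=round(-da/6,2)
            print(r.tolist(),t, '' if max(abs(r).max(),abs(t))<=1 else '!!')
            p=p+(r[0]*x+r[1]*y+r[2]*z)*.025; a-=t*6
        print(' ->',p.round(4),round(a,2))
def cur():
    s=ctrl.get_state(); M=R.from_rotvec(s['tool_rot']).as_matrix(); return s,s['position'],np.degrees(np.arctan2(M[1,1],M[0,1]))
E
python3 - <<'E'
from h import *
s,p,a=cur(); print(s['time'],p,a)
plan(p,a,[((.36,-.45,.222),-78,10),((.43,-.17,.222),-86,10),((.4445,-.05,.18),-90,5)])
E
```

```text
1.05 [ 0.18384911 -0.62347613  0.22261173] -73.56739028852472
[0.0, -0.47, -0.87] 0.07 
[0.0, -0.47, -0.87] 0.07 
[0.0, -0.48, -0.87] 0.07 
[0.0, -0.48, -0.86] 0.08 
[0.0, -0.49, -0.86] 0.07 
[0.0, -0.5, -0.85] 0.08 
[0.01, -0.51, -0.85] 0.07 
[0.0, -0.51, -0.85] 0.08 
[0.01, -0.52, -0.84] 0.07 
[0.0, -0.53, -0.83] 0.08 
 -> [ 0.3599 -0.4499  0.2221] -78.01
[0.0, -1.04, -0.51] 0.13 !!
[0.0, -1.04, -0.49] 0.13 !!
[0.0, -1.05, -0.48] 0.13 !!
[0.0, -1.06, -0.46] 0.13 !!
[0.0, -1.06, -0.45] 0.14 !!
[0.0, -1.07, -0.43] 0.13 !!
[0.0, -1.08, -0.42] 0.14 !!
[0.0, -1.08, -0.41] 0.13 !!
[0.0, -1.09, -0.39] 0.14 !!
[0.0, -1.09, -0.37] 0.13 !!
 -> [ 0.4299 -0.1699  0.2221] -85.99
[0.34, -0.95, -0.18] 0.13 
[0.34, -0.95, -0.17] 0.13 
[0.33, -0.95, -0.16] 0.14 
[0.34, -0.96, -0.14] 0.13 
[0.33, -0.96, -0.14] 0.14 
 -> [ 0.4446 -0.0499  0.1801] -90.01
```

>>> {"name": "servo_tool", "arguments": {"dp": [[0,-0.48,-0.87],[0,-0.48,-0.87],[0,-0.48,-0.87],[0,-0.48,-0.86],[0,-0.5,-0.86]], "yaw": [0.07,0.07,0.07,0.08,0.08], "fingers": 0.6}}

```text
time: 1.55
position: [0.2725, -0.5354, 0.2227]
tool_rot: [2.09, 0.26, -2.09]
ft_force: [0.3, 0.4, 0.8]
grip_width: 0.646
```

>>> {"name": "servo_tool", "arguments": {"dp": [[0,-0.5,-0.85],[0,-0.5,-0.85],[0,-0.51,-0.85],[0,-0.52,-0.84],[0,-0.53,-0.83]], "yaw": [0.07,0.07,0.07,0.08,0.08]}}

```text
time: 2.05
position: [0.3604, -0.4487, 0.2227]
tool_rot: [2.111, 0.221, -2.111]
ft_force: [0.1, -0.0, -0.5]
grip_width: 0.599
```

>>> {"name": "servo_tool", "arguments": {"dp": [[0,-1,-0.48],[0,-1,-0.48],[0,-1,-0.47],[0,-1,-0.46],[0,-1,-0.45]], "yaw": [0.13,0.13,0.13,0.13,0.13]}}

```text
time: 2.55
position: [0.3949, -0.3148, 0.2228]
tool_rot: [2.148, 0.151, -2.148]
ft_force: [0.1, -0.3, 0.4]
grip_width: 0.602
```

>>> {"name": "servo_tool", "arguments": {"dp": [[0,-1,-0.43],[0,-1,-0.42],[0,-1,-0.4],[0,-1,-0.38],[0,-1,-0.36]], "yaw": [0.13,0.13,0.13,0.13,0.13]}}

```text
time: 3.05
position: [0.43, -0.1849, 0.2228]
tool_rot: [2.185, 0.079, -2.184]
ft_force: [0.6, 0.8, -0.2]
grip_width: 0.602
```

```bash
python3 - <<'E'
from h import *
s,p,a=cur(); print(s['time'],p,a)
plan(p,a,[((.4445,-.0265,.18),-90.5,7),((.4445,-.0265,.165),-90.5,3)])
E
```

```text
3.05 [ 0.43003771 -0.18494834  0.2227752 ] -85.83474897654834
[0.24, -0.9, -0.15] 0.11 
[0.25, -0.9, -0.14] 0.11 
[0.24, -0.9, -0.13] 0.11 
[0.25, -0.9, -0.12] 0.11 
[0.24, -0.9, -0.1] 0.11 
[0.25, -0.9, -0.1] 0.11 
[0.24, -0.91, -0.08] 0.12 
 -> [ 0.4445 -0.0265  0.18  ] -90.51
[0.2, 0.0, 0.0] -0.0 
[0.2, 0.0, 0.0] -0.0 
[0.2, 0.0, 0.0] -0.0 
 -> [ 0.4445 -0.0265  0.165 ] -90.51
```

>>> {"name": "servo_tool", "arguments": {"dp": [[0.24,-0.9,-0.15],[0.25,-0.9,-0.14],[0.24,-0.9,-0.13],[0.25,-0.9,-0.12],[0.24,-0.9,-0.1]], "yaw": [0.11,0.11,0.11,0.11,0.11]}}

```text
time: 3.55
position: [0.4402, -0.0719, 0.192]
tool_rot: [2.214, 0.016, -2.213]
ft_force: [0.6, 0.4, 0.2]
grip_width: 0.599
```

>>> {"name": "servo_tool", "arguments": {"dp": [[0.25,-0.9,-0.1],[0.24,-0.9,-0.1],[0.2,0,0],[0.2,0,0],[0.2,0,0]], "yaw": [0.11,0.11,0,0,0]}}

```text
time: 4.05
position: [0.4447, -0.029, 0.1645]
tool_rot: [-2.217, 0.01, 2.217]
ft_force: [-0.6, -0.9, -0.4]
grip_width: 0.603
```

```bash
python3 - <<'E'
from h import *
np.set_printoptions(precision=4,suppress=True)
s,p,a=cur(); print(s['time'],p,a)
I,d=ctrl.get_image('wrist'); save('w1',I); X=cloud('wrist',d); np.save('w1X.npy',X)
P=X.reshape(-1,3)
q=P[(np.hypot(P[:,0]-.4445,P[:,1]+.0265)<.03)&(P[:,2]>.085)&(P[:,2]<.1)]
print(len(q),q.mean(0),cv2.minAreaRect((q[:,:2]*1000).astype(np.float32)))
for z in (.08,.095): print(proj('wrist',[.4445,-.0265,z]))
E
```

```text
4.05 [ 0.4447 -0.029   0.1645] -90.50121441107542
692 [ 0.4453 -0.0239  0.093 ] ((444.1861572265625, -23.869449615478516), (12.350857734680176, 35.71570587158203), 89.18032836914062)
(np.float64(271.8018827381292), np.float64(216.68433836046157))
(np.float64(271.7514475111295), np.float64(221.9060350896503))
```

View pics/w1.png

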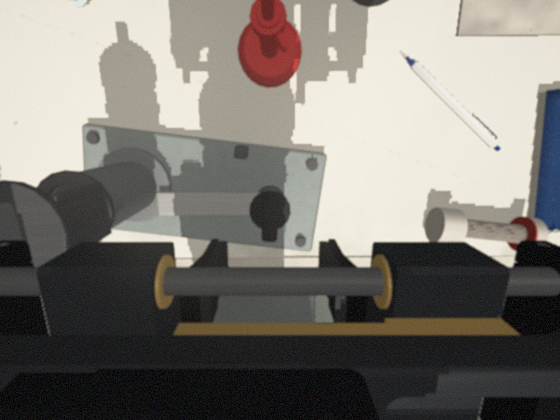

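>>> {"name": "servo_tool", "arguments": {"dp": [[0.7,-0.09,0],[0.8,-0.08,0],[0.8,0,0],[0.8,0,0],[0.75,0,0]], "yaw": [0,0,0,0,0]}}

```text
time: 4.6
position: [0.4446, -0.0247, 0.0676]
tool_rot: [-2.217, 0.011, 2.217]
ft_force: [-0.9, 0.3, 0.4]
grip_width: 0.597
```

>>> {"name": "servo_tool", "arguments": {"dp": [[0,0,0],[0,0,0],[0,0,0],[0,0,0],[0,0,0]], "yaw": [0,0,0,0,0], "fingers": 0, "grip_force": 15}}

```text
time: 5.1
position: [0.4453, -0.0238, 0.0693]
tool_rot: [-2.219, 0.009, 2.216]
ft_force: [0.1, 0.0, 1.4]
grip_width: 0.233
```

```bash
python3 - <<'E'
from h import *
s,p,a=cur(); print(s['time'],p,a,s['ft_force'],s['torque'],s['grip_width']*87)
E
```

```text
5.1 [ 0.44533808 -0.02379351  0.06929833] -90.43776967733291 [0.06728377 0.00835893 1.44270663] [0.00732657 0.07194252 0.05078623] 20.23594138977361
```

>>> {"name": "servo_tool", "arguments": {"dp": [[0,0,0],[0,0,0],[0,0,0],[0,0,0],[0,0,0]], "yaw": [0,0,0,0,0]}}

```text
time: 5.6
position: [0.4453, -0.0259, 0.0692]
tool_rot: [-2.22, 0.013, 2.217]
ft_force: [-0.5, -5.2, 1.0]
grip_width: 0.15
```

```bash
python3 - <<'E'
from h import *
s,p,a=cur(); print(s['time'],p,a,s['ft_force'],s['torque'],s['grip_width']*87)
E
```

```text
5.6 [ 0.4452573  -0.02586738  0.06917239] -90.4983987032766 [-0.52909718 -5.22040042  0.99416135] [-1.01772502  0.05361887 -0.00407106] 13.06197117574182
```

>>> {"name": "servo_tool", "arguments": {"dp": [[0,0.06,0],[0,0,0],[0,0,0],[0,0,0],[0,0,0]], "yaw": [-0.3,-0.8,-0.8,-0.8,-0.8]}}

```text
time: 6.1
position: [0.4452, -0.0256, 0.0692]
tool_rot: [2.024, 0.369, -2.023]
ft_force: [-0.1, -0.8, 1.7]
grip_width: 0.145
```

```bash
python3 - <<'E'
from h import *
s,p,a=cur(); print(s['time'],p,a,s['ft_force'],s['torque'],s['grip_width']*87)
E
```

```text
6.1 [ 0.44520067 -0.02556365  0.06917599] -69.25630324695231 [-0.09493044 -0.83525007  1.7364467 ] [-0.18763759  0.01291151 -0.12127945] 12.58973529098001
```

Turned 21° cleanly, with about 42° to go.

>>> {"name": "servo_tool", "arguments": {"dp": [[0,0,0],[0,0,0],[0,0,0],[0,0,0],[0,0,0]], "yaw": [-0.9,-0.9,-0.9,-0.9,-0.9]}}

```text
time: 6.6
position: [0.4449, -0.0251, 0.0692]
tool_rot: [1.728, 0.765, -1.728]
ft_force: [-2.0, 0.7, 3.5]
grip_width: 0.146
```

>>> {"name": "servo_tool", "arguments": {"dp": [[0,0,0],[0,0,0],[0,0,0],[0,0,0],[0,0,0]], "yaw": [-0.5,-0.4,-0.4,-0.3,-0.3]}}

```text
time: 7.1
position: [0.4447, -0.025, 0.0691]
tool_rot: [1.595, 0.903, -1.595]
ft_force: [-1.1, 0.2, 4.1]
grip_width: 0.148
```

```bash
python3 - <<'E'
from h import *
s,p,a=cur(); print(s['time'],p,a,s['ft_force'],s['torque'],s['grip_width']*87)
E
```

```text
7.1 [ 0.44473546 -0.02501446  0.06913774] -30.968295152865213 [-1.14884692  0.19878977  4.14360491] [ 0.08284394  0.31024974 -0.01740223] 12.895512208667396
```

>>> {"name": "servo_tool", "arguments": {"dp": [[0,0,0],[0,0,0],[0,0,0],[0,0,0],[0,0,0]], "yaw": [-0.2,-0.2,-0.2,-0.15,0]}}

```text
time: 7.6
position: [0.4447, -0.0249, 0.0691]
tool_rot: [1.542, 0.953, -1.542]
ft_force: [-3.0, 1.0, 6.1]
grip_width: 0.152
```

```bash
python3 - <<'E'
from h import *
s,p,a=cur(); print(s['time'],p,a,s['ft_force'],s['torque'],s['grip_width']*87)
E
```

```text
7.6 [ 0.44474006 -0.02491432  0.06911281] -26.572426712915103 [-3.01661291  1.00520517  6.12848178] [ 0.07426857  0.47317958 -0.34020223] 13.187232504378759
```

>>> {"name": "servo_tool", "arguments": {"dp": [[0,0,0],[0,0,0],[0,0,0],[0,0,0],[0,0,0]], "yaw": [-0.15,-0.15,0,0,0]}}

```text
time: 8.1
position: [0.4448, -0.0248, 0.0691]
tool_rot: [1.521, 0.973, -1.52]
ft_force: [-2.5, 0.4, 4.8]
grip_width: 0.16
```

```bash
python3 - <<'E'
from h import *
np.set_printoptions(precision=4,suppress=True)
s,p,a=cur(); print(s['time'],p,a,s['ft_force'],s['torque'],s['grip_width']*87)
I,d=ctrl.get_image('scene'); save('s2',I[150:330,200:380]); X=cloud('scene',d).reshape(-1,3)
E
```

```text
8.1 [ 0.4448 -0.0248  0.0691] -24.798917429257777 [-2.5397  0.4447  4.7909] [ 0.2059  0.439  -0.389 ] 13.934175557870768
```

```bash
python3 - <<'E'
import cv2
a=cv2.imread('pics/s2.png'); cv2.imwrite('pics/s2z.png',cv2.resize(a,None,fx=3.3,fy=3.3,interpolation=cv2.INTER_CUBIC))
E
```

```text
(no output)
```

View pics/s2z.png

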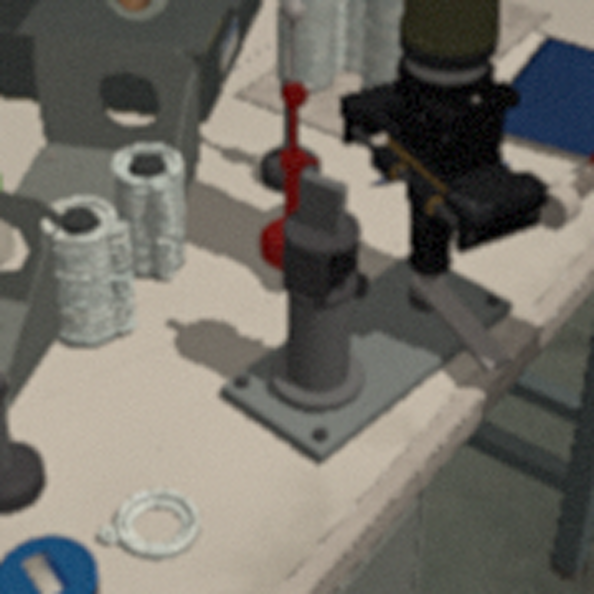

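>>> {"name": "servo_tool", "arguments": {"dp": [[0,0,0],[0,0,0],[0,0,0],[-0.4,0,0],[-0.8,0,0]], "yaw": [0,0,0,0,0], "fingers": 0.55}}

```text
time: 8.65
position: [0.4435, -0.0249, 0.0981]
tool_rot: [1.518, 0.976, -1.522]
ft_force: [1.0, -0.1, 0.1]
grip_width: 0.509
```

>>> {"name": "servo_tool", "arguments": {"dp": [[-0.9,0,0],[-1,0,0],[-1,0,0],[-1,0,0],[-1,0,0]], "yaw": [0,0,0,0,0]}}

```text
time: 9.15
position: [0.4447, -0.0249, 0.2228]
tool_rot: [1.519, 0.973, -1.519]
ft_force: [-0.5, 0.1, -0.2]
grip_width: 0.549
```

```bash
python3 - <<'E'
from h import *
s,p,a=cur(); print(s['time'],p,a,s['joint_positions'])
plan(p,a,[((.44,.0,.31),5,5),((.42,.06,.31),35,5),((.41,.111,.31),65,5),((.42,.112,.31),90,5)])
E
```

```text
9.15 [ 0.4446941  -0.02492642  0.22279143] -24.703044258459506 [ 0.72227072 -0.11766561 -0.66640848  1.90689259 -0.07438388  1.3271641
 -0.35400441]
[-0.7, -0.12, -0.17] -0.99 
[-0.7, -0.1, -0.18] -0.99 
[-0.7, -0.08, -0.18] -0.99 
[-0.69, -0.06, -0.19] -0.99 
[-0.7, -0.04, -0.2] -0.99 
 -> [ 0.44 -0.    0.31] 5.0
[0.0, -0.12, -0.49] -1.0 
[0.0, -0.07, -0.5] -1.0 
[0.0, -0.01, -0.51] -1.0 
[0.0, 0.04, -0.5] -1.0 
[0.0, 0.1, -0.5] -1.0 
 -> [0.4201 0.06   0.31  ] 35.0
[0.0, 0.17, -0.38] -1.0 
[0.0, 0.21, -0.36] -1.0 
[0.0, 0.24, -0.34] -1.0 
[0.0, 0.28, -0.31] -1.0 
[0.0, 0.3, -0.28] -1.0 
 -> [0.4099 0.111  0.31  ] 65.0
[0.0, 0.04, 0.07] -0.83 
[0.0, 0.04, 0.07] -0.83 
[0.0, 0.03, 0.08] -0.84 
[0.0, 0.02, 0.08] -0.83 
[0.0, 0.01, 0.07] -0.84 
 -> [0.4199 0.1119 0.31  ] 90.02
```

```bash
python3 - <<'E'
from h import *
s,p,a=cur()
plan(p,a,[((.447,.02,.29),5,5),((.45,.07,.29),35,5),((.455,.112,.29),65,5),((.455,.112,.28),90,5)])
E
```

```text
[-0.54, -0.13, -0.33] -0.99 
[-0.54, -0.1, -0.35] -0.99 
[-0.54, -0.06, -0.35] -0.99 
[-0.53, -0.03, -0.36] -0.99 
[-0.54, 0.02, -0.36] -0.99 
 -> [0.4471 0.0199 0.29  ] 5.0
[0.0, 0.06, -0.4] -1.0 
[0.0, 0.1, -0.39] -1.0 
[0.0, 0.14, -0.38] -1.0 
[0.0, 0.18, -0.36] -1.0 
[0.0, 0.21, -0.33] -1.0 
 -> [0.4501 0.0699 0.29  ] 35.0
[0.0, 0.23, -0.25] -1.0 
[0.0, 0.25, -0.23] -1.0 
[0.0, 0.27, -0.2] -1.0 
[0.0, 0.29, -0.17] -1.0 
[0.0, 0.31, -0.14] -1.0 
 -> [0.4551 0.1119 0.29  ] 65.0
[0.08, 0.0, -0.0] -0.83 
[0.08, 0.0, -0.0] -0.83 
[0.08, 0.0, -0.0] -0.84 
[0.08, 0.0, -0.0] -0.83 
[0.08, 0.0, -0.0] -0.84 
 -> [0.4551 0.1119 0.28  ] 90.02
```

>>> {"name": "servo_tool", "arguments": {"dp": [[-0.54,-0.13,-0.33],[-0.54,-0.1,-0.35],[-0.54,-0.06,-0.35],[-0.54,-0.03,-0.36],[-0.54,0.02,-0.36]], "yaw": [-1,-1,-1,-1,-1]}}

```text
time: 9.65
position: [0.4469, 0.0203, 0.2898]
tool_rot: [1.138, 1.253, -1.137]
ft_force: [-0.3, -0.3, -0.2]
grip_width: 0.551
```

>>> {"name": "servo_tool", "arguments": {"dp": [[0,0.06,-0.4],[0,0.1,-0.39],[0,0.14,-0.38],[0,0.18,-0.36],[0,0.21,-0.33]], "yaw": [-1,-1,-1,-1,-1]}}

```text
time: 10.15
position: [0.4497, 0.0704, 0.2892]
tool_rot: [0.741, 1.44, -0.741]
ft_force: [1.1, -0.3, 0.5]
grip_width: 0.552
```

>>> {"name": "servo_tool", "arguments": {"dp": [[0,0.23,-0.25],[0,0.25,-0.23],[0,0.27,-0.2],[0,0.29,-0.17],[0,0.31,-0.14]], "yaw": [-1,-1,-1,-1,-1]}}

```text
time: 10.65
position: [0.4545, 0.1123, 0.2892]
tool_rot: [0.335, 1.544, -0.335]
ft_force: [-0.1, -0.1, -0.1]
grip_width: 0.552
```

>>> {"name": "servo_tool", "arguments": {"dp": [[0.08,0,0],[0.08,0,0],[0.08,0,0],[0.08,0,0],[0.08,0,0]], "yaw": [-0.83,-0.83,-0.83,-0.83,-0.83]}}

```text
time: 11.15
position: [0.4545, 0.112, 0.2791]
tool_rot: [-0.006, 1.57, 0.005]
ft_force: [-0.5, 0.3, 0.1]
grip_width: 0.552
```

```bash
python3 - <<'E'
from h import *
np.set_printoptions(precision=4,suppress=True)
s,p,a=cur(); print(s['time'],p,a,s['joint_positions'])
I,d=ctrl.get_image('wrist'); save('w2',I); X=cloud('wrist',d); np.save('w2X.npy',X)
P=X.reshape(-1,3)
f=P[(np.hypot(P[:,0]-.462,P[:,1]-.112)<.035)&(P[:,2]>.206)&(P[:,2]<.222)]
print(len(f),f.mean(0),cv2.minAreaRect((f[:,:2]*1000).astype(np.float32)), np.percentile(f[:,2],[5,50,95]))
f=P[(np.hypot(P[:,0]-.4445,P[:,1]+.0265)<.03)&(P[:,2]>.085)&(P[:,2]<.1)]
print('bar',len(f)); 
if len(f)>5: print(f.mean(0),cv2.minAreaRect((f[:,:2]*1000).astype(np.float32)))
I,d=ctrl.get_image('top'); save('t2',I[130:300,150:370]); X=cloud('top',d); np.save('t2X.npy',X); P=X.reshape(-1,3)
f=P[(np.hypot(P[:,0]-.4445,P[:,1]+.0265)<.03)&(P[:,2]>.085)&(P[:,2]<.1)]
print('bar top',len(f)); 
if len(f)>5: print(f.mean(0),cv2.minAreaRect((f[:,:2]*1000).astype(np.float32)))
E
```

```text
11.15 [0.4545 0.112  0.2791] 90.4028491843781 [ 0.4595 -0.0856 -0.7048  1.7699 -0.0557  1.4366  1.3418]
642 [0.4613 0.1142 0.2132] ((462.4416198730469, 114.17244720458984), (35.4803352355957, 11.994505882263184), 3.6360080242156982) [0.211  0.2134 0.2148]
bar 394
[ 0.4448 -0.0232  0.0931] ((445.55078125, -24.367130279541016), (35.620933532714844, 13.264857292175293), 62.27439498901367)
bar top 67
[ 0.4443 -0.0276  0.0931] ((444.22216796875, -27.743301391601562), (35.7204704284668, 12.636626243591309), 59.526466369628906)
```

View pics/w2.png

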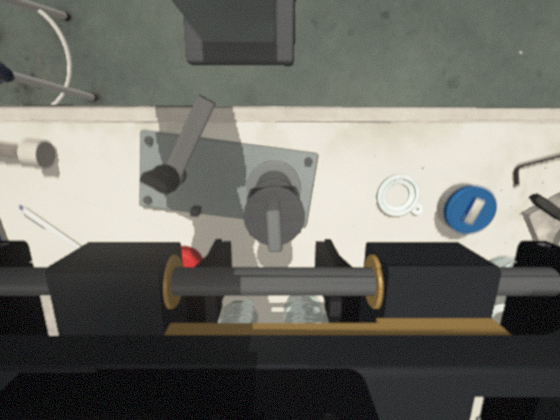

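View pics/t2.png

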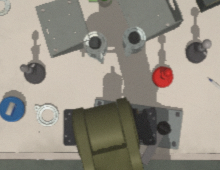

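>>> {"name": "servo_tool", "arguments": {"dp": [[0.08,-0.94,0.78],[0.08,-0.94,0.78],[0.08,-0.94,0.78],[0.08,-0.94,0.78],[0.08,-0.94,0.78]], "yaw": [0,0,0,0,0]}}

```text
time: 11.75
position: [0.5532, -0.0064, 0.269]
tool_rot: [-0.001, 1.57, 0.0]
ft_force: [0.2, 0.4, -0.4]
grip_width: 0.55
```

>>> {"name": "servo_tool", "arguments": {"dp": [[0.08,-0.94,0.78],[0.08,-0.94,0.78],[0.08,-0.94,0.78],[0.08,-0.94,0.78],[0.08,-0.94,0.78]], "yaw": [0,0,0,0,0]}}

```text
time: 12.25
position: [0.651, -0.1238, 0.2588]
tool_rot: [-0.0, 1.571, 0.0]
ft_force: [-0.2, 0.4, 0.3]
grip_width: 0.549
```

```bash
python3 - <<'E'
from h import *
from scipy.optimize import least_squares
np.set_printoptions(precision=4,suppress=True)
s,p,a=cur(); print(s['time'],p,a,s['joint_positions'])
I,d=ctrl.get_image('wrist'); save('w3',I); X=cloud('wrist',d); np.save('w3X.npy',X)
P=X.reshape(-1,3)
b=P[(np.hypot(P[:,0]-.656,P[:,1]+.122)<.025)&(P[:,2]>.178)&(P[:,2]<.205)]
r=least_squares(lambda c:np.linalg.norm(b-c,axis=1)-.012,[.655,-.12,.183],loss='soft_l1',f_scale=.002); print('ball',len(b),r.x,np.percentile(b[:,2],[50,90,99]))
I,d=ctrl.get_image('top'); save('t3',I); X=cloud('top',d); np.save('t3X.npy',X)
I,d=ctrl.get_image('scene'); save('s3',I); X=cloud('scene',d); np.save('s3X.npy',X)
for n in ('topX0','sceneX0','w2X','w3X','w1X'):
    Q=np.load(n+'.npy').reshape(-1,3)
    o=[]
    for c,rr,z in (((.4445,-.0255),.005,.095),((.462,.113),.004,.214),((.45,.05),.2,.014),((.53,.113),.02,0)):
        h=Q[(np.hypot(Q[:,0]-c[0],Q[:,1]-c[1])<rr)&(abs(Q[:,2]-z)<.006)][:,2]; o.append((len(h),round(float(np.median(h)-z),4) if len(h) else None))
    print(n,o)
E
```

```text
12.25 [ 0.651  -0.1238  0.2588] 90.02055924569252 [ 0.5507  0.3839 -0.5469  1.3454  0.1971  1.4658  1.587 ]
ball 662 [ 0.6596 -0.1272  0.1827] [0.1913 0.1941 0.1953]
topX0 [(11, -0.0022), (8, -0.0012), (2389, -0.0009), (130, -0.0014)]
sceneX0 [(8, -0.0021), (8, -0.0007), (1540, -0.0012), (68, -0.0008)]
w2X [(61, -0.0005), (73, -0.0001), (8523, 0.0), (0, None)]
w3X [(0, None), (0, None), (10308, -0.0022), (615, -0.0023)]
w1X [(114, -0.0014), (0, None), (15108, -0.0008), (1113, -0.0007)]
```

View pics/w3.png

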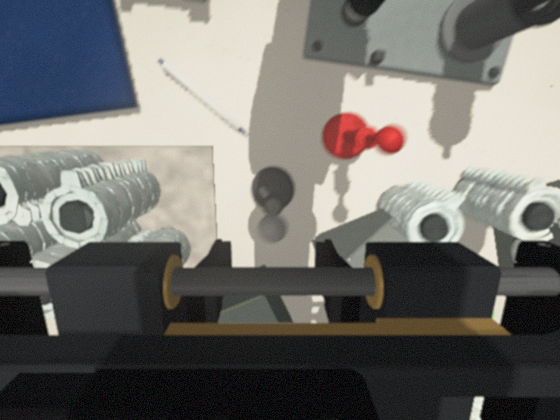

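View pics/t3.png

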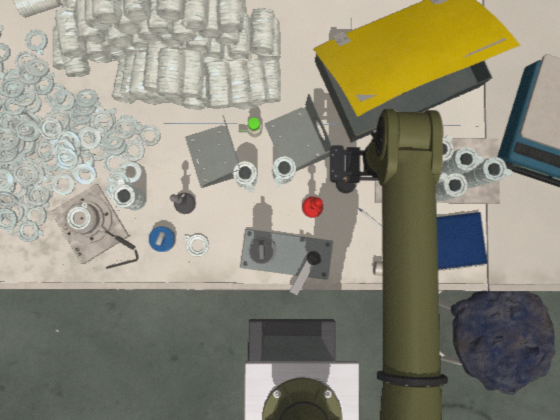

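```bash
python3 - <<'E'
from h import *
from scipy.optimize import least_squares
np.set_printoptions(precision=4,suppress=True)
for k in range(2):
    s,p,a=cur(); print(s['time'],p,a)
    I,d=ctrl.get_image('wrist'); X=cloud('wrist',d); np.save('w4X.npy',X)
    print(ctrl.get_state()['position'])
    P=X.reshape(-1,3)
    b=P[(np.hypot(P[:,0]-.656,P[:,1]+.122)<.025)&(P[:,2]>.180)&(P[:,2]<.205)]
    r=least_squares(lambda c:np.linalg.norm(b-c,axis=1)-.012,[.655,-.12,.183],loss='soft_l1',f_scale=.001); print('ball',len(b),r.x,np.percentile(b[:,2],[50,90,99]))
# pixel circle for ball: mask
m=(np.hypot(X[...,0]-.656,X[...,1]+.122)<.025)&(X[...,2]>.175)&(X[...,2]<.205)
c,rad=cv2.minEnclosingCircle(np.argwhere(m)[:,::-1].astype(np.float32)); print(c,rad,m.sum())
for q in ([.656,-.123,.184],[.658,-.126,.183]): print(q,proj('wrist',q))
for cam in('scene','top'):
    print(cam,[proj(cam,q) for q in ([.656,-.123,.184],[.658,-.126,.183])])
    Q=np.load(cam+'X0.npy'); m=(np.hypot(Q[...,0]-.656,Q[...,1]+.122)<.025)&(Q[...,2]>.168)&(Q[...,2]<.205)
    print(cam,cv2.minEnclosingCircle(np.argwhere(m)[:,::-1].astype(np.float32)),m.sum())
h=X[...,2]; k=(np.hypot(X[...,0]-.55,X[...,1]+.1)<.03); print('bench',np.median(h[k]))
E
```

```text
12.4 [ 0.6505 -0.125   0.2576] 89.86163627457115
[ 0.6502 -0.1229  0.2582]
ball 667 [ 0.6575 -0.1188  0.185 ] [0.1936 0.1965 0.1979]
12.45 [ 0.6502 -0.1229  0.2582] 90.02453318020373
[ 0.6501 -0.1216  0.2587]
ball 667 [ 0.6576 -0.1197  0.1849] [0.1934 0.1963 0.1975]
(273.0, 227.8000030517578) 14.589134216308594 667
[0.656, -0.123, 0.184] (np.float64(269.035739663774), np.float64(225.50662550498734))
[0.658, -0.126, 0.183] (np.float64(265.41877063051766), np.float64(227.43551366985605))
scene [(np.float64(289.13298900523574), np.float64(152.89764680549362)), (np.float64(289.16411056571206), np.float64(152.61287258143238))]
scene ((288.5, 153.875), 4.155292510986328) 53
top [(np.float64(356.1499773296257), np.float64(173.8187890283196)), (np.float64(357.2787499726507), np.float64(173.08721211121866))]
top ((356.5, 173.5), 4.743516445159912) 73
bench 0.0006348241885431316
```

```bash
python3 - <<'E'
from h import *
np.set_printoptions(precision=4,suppress=True)
L=[]
for k in range(1):
    s,p,a=cur(); print(s['time'],p,a,s['qd'])
plan([.6505,-.1238,.259],90,[((.462,.1132,.279),92.5,10),((.462,.1132,.18),92.5,6)])
E
```

```text
12.5 [ 0.6501 -0.1216  0.2587] 90.14377032750767 [-0.0102 -0.0209 -0.0175  0.0121  0.0021 -0.0027  0.0049]
[-0.08, 0.95, -0.75] -0.04 
[-0.08, 0.95, -0.75] -0.04 
[-0.08, 0.95, -0.75] -0.04 
[-0.08, 0.96, -0.74] -0.04 
[-0.08, 0.96, -0.74] -0.04 
[-0.08, 0.96, -0.73] -0.04 
[-0.08, 0.97, -0.73] -0.04 
[-0.08, 0.97, -0.73] -0.05 
[-0.08, 0.97, -0.72] -0.04 
[-0.08, 0.98, -0.72] -0.05 
 -> [0.4619 0.1132 0.279 ] 92.52
[0.66, 0.0, 0.0] 0.0 
[0.66, 0.0, 0.0] 0.0 
[0.66, 0.0, 0.0] 0.0 
[0.66, 0.0, 0.0] 0.0 
[0.66, 0.0, 0.0] 0.0 
[0.66, 0.0, 0.0] 0.0 
 -> [0.4619 0.1132 0.18  ] 92.52
```

>>> {"name": "servo_tool", "arguments": {"dp": [[-0.08,0.95,-0.75],[-0.08,0.95,-0.75],[-0.08,0.95,-0.75],[-0.08,0.96,-0.74],[-0.08,0.96,-0.74]], "yaw": [-0.04,-0.04,-0.04,-0.04,-0.04]}}

```text
time: 13.0
position: [0.5541, -0.0018, 0.2693]
tool_rot: [-0.021, 1.57, 0.02]
ft_force: [0.0, 0.1, 0.4]
grip_width: 0.547
```

>>> {"name": "servo_tool", "arguments": {"dp": [[-0.08,0.96,-0.73],[-0.08,0.97,-0.73],[-0.08,0.97,-0.73],[-0.08,0.97,-0.72],[-0.08,0.98,-0.72]], "yaw": [-0.05,-0.05,-0.05,-0.05,-0.05]}}

```text
time: 13.5
position: [0.4589, 0.1159, 0.279]
tool_rot: [-0.042, 1.569, 0.04]
ft_force: [0.5, 0.8, 0.3]
grip_width: 0.55
```

>>> {"name": "servo_tool", "arguments": {"dp": [[0,0,0],[0,0,0],[0,0,0],[0,0,0],[0,0,0]], "yaw": [0,0,0,0,0]}}

```text
time: 14.0
position: [0.4611, 0.113, 0.2783]
tool_rot: [-0.038, 1.571, 0.039]
ft_force: [-0.5, -0.1, 0.4]
grip_width: 0.547
```

```bash
python3 - <<'E'
from h import *
np.set_printoptions(precision=4,suppress=True)
for k in range(3):
    s,p,a=cur(); print(s['time'],p,a)
    I,d=ctrl.get_image('wrist'); X=cloud('wrist',d); P=X.reshape(-1,3)
    f=P[(np.hypot(P[:,0]-.462,P[:,1]-.112)<.035)&(P[:,2]>.206)&(P[:,2]<.222)]
    print(len(f),f.mean(0),cv2.minAreaRect((f[:,:2]*1000).astype(np.float32)), np.percentile(f[:,2],[5,50,95]))
save('w5',I)
E
```

```text
14.0 [0.4611 0.113  0.2783] 92.7974748760799
655 [0.4617 0.1142 0.2136] ((462.62481689453125, 114.1221694946289), (35.43783187866211, 11.28525447845459), 2.964528799057007) [0.2114 0.2138 0.215 ]
14.05 [0.461  0.1131 0.2783] 92.80671851797533
654 [0.4617 0.1143 0.2136] ((462.6628723144531, 114.31187438964844), (35.56789016723633, 11.251876831054688), 2.7151618003845215) [0.2116 0.2139 0.2151]
14.1 [0.461  0.1132 0.2783] 92.81962206757292
656 [0.4617 0.1143 0.2136] ((462.73248291015625, 114.35448455810547), (35.39328384399414, 11.254021644592285), 2.8786864280700684) [0.2117 0.2138 0.2152]
```

>>> {"name": "servo_tool", "arguments": {"dp": [[0.7,0.01,0.05],[0.8,0.01,0],[0.9,0,0],[0.9,0,0],[0.65,0,0]], "yaw": [0,0,0,0,0]}}

```text
time: 14.65
position: [0.4615, 0.114, 0.1782]
tool_rot: [-0.039, 1.572, 0.039]
ft_force: [0.2, -0.3, 0.9]
grip_width: 0.548
```

>>> {"name": "servo_tool", "arguments": {"dp": [[0,0,0],[0,0,0],[0,0,0],[0,0,0],[0,0,0]], "yaw": [0,0,0,0,0], "fingers": 0, "grip_force": 30}}

```text
time: 15.15
position: [0.4625, 0.1143, 0.1805]
tool_rot: [-0.04, 1.569, 0.039]
ft_force: [-0.9, -0.3, -0.0]
grip_width: 0.18
```

>>> {"name": "servo_tool", "arguments": {"dp": [[0,0,0],[0,0,0],[0,0,0],[0,0,0],[0,0,0]], "yaw": [0,0,0,0,0]}}

```text
time: 15.65
position: [0.4626, 0.1134, 0.1804]
tool_rot: [-0.04, 1.569, 0.038]
ft_force: [-0.3, -4.9, 5.9]
grip_width: 0.135
```

```bash
python3 - <<'E'
from h import *
s,p,a=cur(); print(s['time'],p,a,s['ft_force'],s['torque'],s['grip_width']*87)
E
```

```text
15.65 [0.46259365 0.11342919 0.180407  ] 92.8358331975759 [-0.28638992 -4.94918715  5.93382444] [-0.75725948 -0.06314512  0.02666048] 11.76806170364216
```

>>> {"name": "servo_tool", "arguments": {"dp": [[-0.2,-0.03,0],[-0.3,0,0],[-0.4,0,0],[-0.4,0,0],[-0.3,0,0]], "yaw": [0,0,0,0,0]}}

```text
time: 16.15
position: [0.4622, 0.1133, 0.2208]
tool_rot: [-0.04, 1.57, 0.039]
ft_force: [3.2, -3.6, -4.6]
grip_width: 0.132
```

>>> {"name": "servo_tool", "arguments": {"dp": [[-0.07,0,0],[0,0,0],[0,0,0],[0,0,0],[0,0,0]], "yaw": [0.1,0.4,0.7,0.8,0.8]}}

```text
time: 16.65
position: [0.4622, 0.1132, 0.2216]
tool_rot: [0.194, 1.562, -0.194]
ft_force: [2.4, -2.8, -2.7]
grip_width: 0.136
```

```bash
python3 - <<'E'
from h import *
s,p,a=cur(); print(s['time'],p,a,s['ft_force'],s['torque'],s['grip_width']*87)
E
```

```text
16.65 [0.4622324  0.11321648 0.221614  ] 75.8460064814804 [ 2.37220382 -2.80555633 -2.74607207] [-0.66220572 -0.88856687 -0.04517011] 11.805148160810989
```

>>> {"name": "servo_tool", "arguments": {"dp": [[0,0,0],[0,0,0],[0,0,0],[0,0,0],[0,0,0]], "yaw": [0.8,0.8,0.8,0.8,0.8]}}

```text
time: 17.15
position: [0.4622, 0.1131, 0.2216]
tool_rot: [0.521, 1.507, -0.522]
ft_force: [1.8, -3.5, -3.1]
grip_width: 0.137
```

>>> {"name": "servo_tool", "arguments": {"dp": [[0,0,0],[0,0,0],[0,0,0],[0,0,0],[0,0,0]], "yaw": [0.7,0.6,0.4,0.25,0.1]}}

```text
time: 17.65
position: [0.4621, 0.1131, 0.2215]
tool_rot: [0.685, 1.46, -0.686]
ft_force: [2.0, -3.4, -1.4]
grip_width: 0.138
```

>>> {"name": "servo_tool", "arguments": {"dp": [[0,0,0],[0,0,0],[0,0,0],[0,0,0],[0,0,0]], "yaw": [0,0,0,0,0]}}

```text
time: 18.15
position: [0.4622, 0.1132, 0.2215]
tool_rot: [0.684, 1.46, -0.685]
ft_force: [3.2, -5.2, -3.9]
grip_width: 0.131
```

```bash
python3 - <<'E'
from h import *
np.set_printoptions(precision=4,suppress=True)
from scipy.optimize import least_squares
s,p,a=cur(); print(s['time'],p,a,s['ft_force'],s['torque'],s['grip_width']*87)
I,d=ctrl.get_image('wrist'); save('w6',I); X=cloud('wrist',d); np.save('w6X.npy',X)
I,d=ctrl.get_image('scene'); save('s6',I);cv2.imwrite('pics/s6z.png',cv2.resize(cv2.cvtColor(I,cv2.COLOR_RGB2BGR)[130:310,200:380],None,fx=3.3,fy=3.3,interpolation=cv2.INTER_CUBIC)); X=cloud('scene',d); np.save('s6X.npy',X)
Q=X.reshape(-1,3)
b=Q[(np.hypot(Q[:,0]-.656,Q[:,1]+.122)<.02)&(Q[:,2]>.172)&(Q[:,2]<.2)]
if len(b)>5: print('ball',len(b),least_squares(lambda c:np.linalg.norm(b-c,axis=1)-.012,[.655,-.12,.183],loss='soft_l1',f_scale=.002).x)
E
```

```text
18.15 [0.4622 0.1132 0.2215] 39.77630243318451 [ 3.1763 -5.2432 -3.8572] [-1.0537 -0.8844  0.0307] 11.374570843871851
ball 27 [ 0.6559 -0.1212  0.1824]
```

View pics/w6.png

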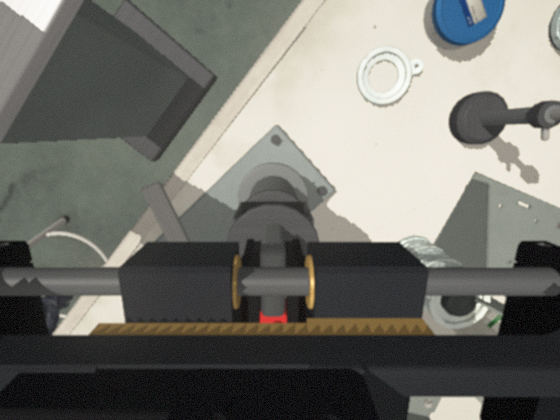

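View pics/s6z.png

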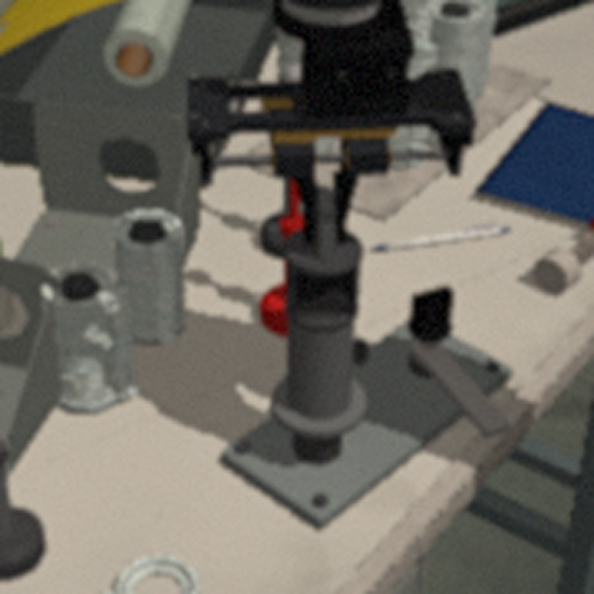

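```bash
python3 - <<'E'
from h import *
np.set_printoptions(precision=4,suppress=True)
X=np.load('s6X.npy')
az=np.radians(-50.4); ax=np.array([.4622,.1132])
D=(X[...,:2]-ax); a=D@[np.cos(az),np.sin(az)]; l=D@[-np.sin(az),np.cos(az)]
m=(np.hypot(D[...,0],D[...,1])<.045)&(X[...,2]>.05)
for u in (290,294,298,302,306):
    print(u,[(v,int(a[v,u]*1000),int(l[v,u]*1000),int(X[v,u,2]*1000)) for v in range(196,250,3) if m[v,u]])
X=np.load('sceneX0.npy'); D=(X[...,:2]-ax); m=(np.hypot(D[...,0],D[...,1])<.045)&(X[...,2]>.05)
print('initial: x-ax,y-ay,z')
for u in (292,296,300,304,308):
    print(u,[(v,int(D[v,u,0]*1000),int(D[v,u,1]*1000),int(X[v,u,2]*1000)) for v in range(200,262,3) if m[v,u]])
E
python3 - <<'E'
import cv2
a=cv2.imread('pics/scene0.png')[195:265,275:325]; b=cv2.imread('pics/s6.png')[190:260,275:325]
import numpy as np
cv2.imwrite('pics/cmp.png',cv2.convertScaleAbs(cv2.resize(np.hstack([a,b]),None,fx=8,fy=8,interpolation=cv2.INTER_CUBIC),alpha=1.8,beta=20))
E
```

```text
290 [(202, 11, 18, 211), (205, 0, 19, 211), (208, -10, 20, 209), (211, -19, 21, 208), (214, -3, 19, 186), (217, -6, 19, 180), (220, -13, 20, 176), (223, -19, 20, 172), (226, -17, 20, 161), (229, -15, 19, 151), (232, -16, 19, 142), (235, -16, 19, 132), (238, -14, 19, 121), (241, -12, 19, 110), (244, -15, 19, 103), (247, -17, 19, 94)]
294 [(196, -9, 11, 242), (199, -10, 11, 235), (202, -8, 11, 225), (205, -3, 10, 213), (208, -11, 10, 210), (211, -25, 12, 211), (214, -5, 10, 188), (217, -12, 10, 184), (220, -12, 10, 175), (223, -20, 10, 172), (226, 19, 6, 131), (229, -28, 11, 160), (232, -22, 10, 146), (235, -25, 10, 139), (238, -22, 10, 128), (241, -21, 9, 117), (244, -21, 9, 107), (247, -23, 9, 99)]
298 [(196, -15, 2, 246), (199, -18, 2, 240), (202, -18, 2, 232), (205, -18, 2, 223), (208, -19, 2, 215), (211, -28, 3, 213), (214, -3, 0, 186), (217, -9, 0, 181), (220, -15, 1, 177), (223, -17, 1, 170), (226, 16, -2, 133), (229, -25, 1, 157), (232, -24, 1, 148), (235, -26, 1, 139), (238, -25, 0, 129), (241, -23, 0, 118), (244, -24, 0, 109), (247, -25, 0, 100)]
302 [(196, -8, -7, 242), (199
[... 1696 characters left out ...]
11, 6, 134), (236, -15, 11, 130), (239, -20, 19, 128), (242, -20, 17, 117), (245, -19, 16, 106), (248, -18, 14, 94), (251, -19, 15, 86), (254, -19, 14, 75), (257, -21, 16, 67), (260, -18, 12, 52)]
304 [(206, -15, -1, 212), (209, -18, 2, 207), (212, -18, 1, 198), (215, -17, 0, 188), (218, -16, -2, 177), (221, -17, -1, 169), (224, -23, 8, 169), (227, -9, -14, 139), (230, -13, -8, 135), (233, -17, -3, 131), (236, -10, -15, 109), (239, -24, 6, 121), (242, -24, 5, 111), (245, -23, 3, 99), (248, -24, 4, 91), (251, -22, 1, 77), (254, -25, 4, 71), (257, -24, 2, 59)]
308 [(218, -18, -17, 169), (221, -25, -5, 170), (224, -15, -22, 146), (227, -15, -23, 136), (230, -16, -23, 126), (236, -22, -15, 115)]
```

View pics/cmp.png

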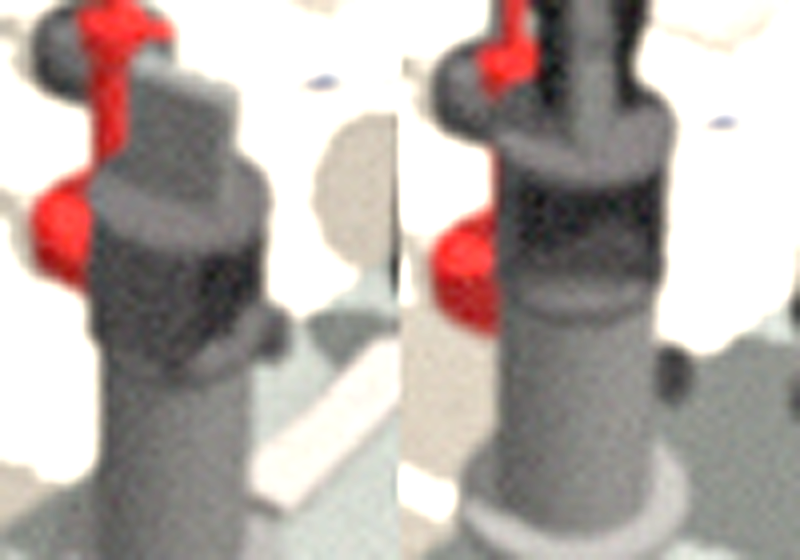

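>>> {"name": "servo_tool", "arguments": {"dp": [[-0.02,0,0.03],[0,0,0],[0,0,0],[0,0,0],[0,0,0]], "yaw": [0.04,0,0,0,0]}}

```text
time: 18.75
position: [0.4623, 0.113, 0.2219]
tool_rot: [0.687, 1.46, -0.688]
ft_force: [0.6, -4.1, -4.0]
grip_width: 0.137
```

```bash
python3 - <<'E'
from h import *
np.set_printoptions(precision=4,suppress=True)
s,p,a=cur(); print(s['time'],p,a,s['ft_force'],s['torque'],s['grip_width']*87)
I,d=ctrl.get_image('scene'); save('s7',I); X=cloud('scene',d)
s,p,a=cur(); print(s['time'],p,a,s['ft_force'])
I,d=ctrl.get_image('top'); save('t7',I); XT=cloud('top',d)
s,p,a=cur(); print(s['time'],p,a,s['ft_force'])
X0=np.load('sceneX0.npy')
# sleeve flange / cap heights: max z of cap surfaces, compare
for Q,z in ((X0,.17),(X,.2115)):
    D=np.hypot(Q[...,0]-.4624,Q[...,1]-.113); 
    h=Q[(D>.010)&(D<.027)&(abs(Q[...,2]-z)<.008)][:,2]; print('cap',len(h),np.percentile(h,[25,50,75,90]))
# fin visible direction from scene: points on cap/fin plane; mirror back plane fit
az=np.radians(a-90); D=X[...,:2]-[.4624,.113]
aa=D@[np.cos(az),np.sin(az)]; l=D@[-np.sin(az),np.cos(az)]
m=(abs(l)<.018)&(aa>-.019)&(aa<0.0)&(X[...,2]>.172)&(X[...,2]<.192)
P=X[m]; A=np.c_[P[:,:2],np.ones(len(P))]; c,_,_,_=np.linalg.lstsq(A,P[:,2],rcond=None)
print('mirror back plane',len(P),np.degrees(np.arctan2(c[1],c[0])),np.degrees(np.arctan(np.hypot(*c[:2]))))
E
```

```text
18.75 [0.4623 0.113  0.2219] 39.54487196843134 [ 0.5878 -4.069  -3.9708] [-0.7871 -0.507  -0.0162] 11.911564993529064
18.8 [0.4623 0.113  0.2219] 39.54548405298682 [ 1.1961 -2.5305 -3.2182]
18.85 [0.4623 0.113  0.2219] 39.54272136445737 [ 1.5791 -2.3571 -3.5472]
cap 152 [0.1692 0.17   0.171  0.1723]
cap 155 [0.2106 0.2116 0.2125 0.2134]
mirror back plane 135 -51.147913451044985 41.43489640174176
```

```bash
python3 - <<'E'
from h import *
for n in ('t3X','s3X','w2X'):
    Q=np.load(n+'.npy').reshape(-1,3)
    f=Q[(np.hypot(Q[:,0]-.4445,Q[:,1]+.0255)<.026)&(Q[:,2]>.087)&(Q[:,2]<.1)]
    k=Q[(np.hypot(Q[:,0]-.4445,Q[:,1]+.0255)<.13)&(np.hypot(Q[:,0]-.4445,Q[:,1]+.0255)>.04)&(Q[:,2]>.028)&(Q[:,2]<.042)&(Q[:,0]<.43)]
    for q in(f,k):
        w,v=np.linalg.eigh(np.cov(q[:,:2].T)); print(n,len(q),np.degrees(np.arctan2(v[1,1],v[0,1]))%180,end=' ')
    print()
    # edges of plate
for a,b in (('scene0','s7'),('top0','t7')):
    A=cv2.imread(f'pics/{a}.png');B=cv2.imread(f'pics/{b}.png'); 
    cv2.imwrite(f'pics/d_{b}.png',cv2.absdiff(A,B)*2)
print(ctrl.get_state()['time'])
E
```

```text
t3X 65 61.39075269530028 t3X 227 150.27878521245918 
s3X 54 59.78067153903079 s3X 194 151.48076795897273 
w2X 374 60.91406055763388 w2X 1108 151.76020886335502 
18.85
```

View pics/d_s7.png

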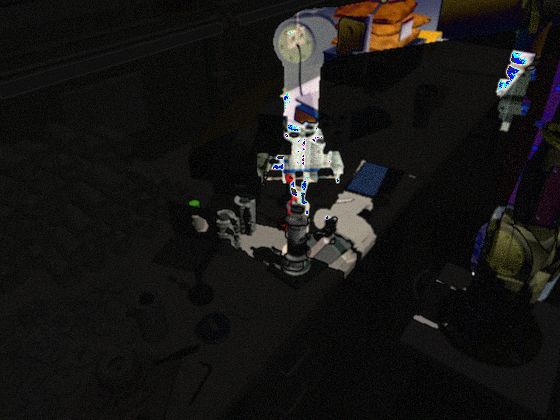

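```bash
python3 - <<'E'
from h import *
print(cur()[0]['time'],ctrl.close_job())
E
```

```text
the job is handed in; nothing more can be done
18.85 None
```

The clamp is at its stop, and the mirror head is held raised and facing the ball. I handed the job in at 18.85 s with the arm still gripping the fin.

- **Clamp:** I turned the knob anticlockwise until the moment rose to about 0.39 N m and the bar began to slip in the jaws. Afterwards the bar measured about 61° in the world, which is about 68° or 1.19 rad of clamp turn. The keeper showed clear of the flange in the picture.
- **Height:** The cap rose 41.6 mm as seen by the scene camera. That puts the mirror centre at about 184.6 mm, against a ball centre of about 184.5 mm. My ball-height readings differed by about 1 mm between cameras.
- **Angle:** The fin direction from the gripper pose is -50.45°, and the bearing to the ball worked out at -50.1° to -50.5° depending on the camera. A rough plane fit to the mirror's back gave -51.1°. The slope of that surface confirms the mirror faces the ball side.
- **Line of sight:** The red look-alike stand lies close to the line between mirror and ball. I could not check the camera's own reflected view of the ball.
- **Bystanders:** The before-and-after scene pictures show no shift of the stands, tin or ring, only shadows and the arm. I did not check the plug gauge separately. Forces on the tool stayed within a few newtons throughout.

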